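# Make the sugar shaker ready and hold its dust cap

## Robot

A 7-joint arm with a two-finger parallel gripper is mounted at the origin on the work surface. World frame = base frame: x ahead of the robot, y to its left, z up, the work surface at z = 0. Lengths are in m, angles in rad, forces in N, time in s.
With the tool pointing down it reaches from about 0.375 to 0.925 m from the base axis. Payload 3.1 kg.
Tool frame: the origin (TCP) lies between the finger pads; the fingertips stand 19 mm ahead of it and the grasp point (between the pads) is the TCP; z points along the fingers, y is the line along which they close (so a half turn about z gives the same grasp; the last joint's range is limited). The gripper opens to 85 mm and grips with 20 to 120 N. Pads are 22 mm wide; open, the fingers measure 114 mm over their backs; the gripper's body (76 mm by 85 mm) begins 54 mm behind the grasp point. The pads swing forward as they close: fully open they stand 13 mm farther back than shut.
Start: joints at [-1.308, 0.383, 0.044, 1.598, -0.018, 1.161, -0.05], TCP at [0.229, 0.608, 0.25] pointing down, gripper open.
Joint ranges: [-2.61, 2.61], [-0.41, 2.15], [-1.48, 1.57], [0, 2.5], [-1.57, 4.71], [0.05, 1.97], [-2.85, 2.85]. Speed limits (rad/s): [2.79, 2.79, 3.14, 3.14, 3.14, 3.14, 3.14].

## Interface

Orientations are given as a unit quaternion [x, y, z, w].
In Python, from bench import move_ptp, movel, move_j, move_gripper, pause, inverse_kinematics, read_camera, camera_params, MotionError, sign_off, look_for, tip_of, read_time_s, read_qpos, read_joint_vel, read_effort, read_eef_pos, read_tcp_rot, read_ft_force, read_ft_torque, read_finger_gap, read_grasp_force gives the robot as it stands. Calls block until the motion is done:
- move_ptp(position, orientation): joint-space move of the TCP to a pose.
- movel(position, orientation=None, speed=0.15): straight line of the TCP; orientation=None keeps the orientation; speed is the mean speed in m/s.
- move_j(angles): joint-space move.
- move_gripper(opening, effort=None): finger opening in m; effort is the grip in N (None keeps the last); returns when the fingers have stopped.
- pause(seconds).
- inverse_kinematics(position, orientation): joint angles nearest the present ones, or None.
- read_camera(name): name is "scene" or "top" or "wrist"; returns the picture (400x640x3 uint8, red, green, blue); there is no depth.
- camera_params(name): a dict with "K" (3x3 intrinsics, pixels), "camera_from_world" (4x4, takes a point from world to camera coordinates). Camera axes: x right, y down, z forward; pixel columns grow to the right and rows downward; lengths in m; the calibration is good to about 2 mm. The wrist camera is an equidistant fisheye: a pixel r from the principal point sees the ray r / f radians off the axis. A picture is of the moment at which its call begins: read the wrist's pose just before it. camera_params takes no time and is no camera call; for the wrist camera it gives the pose at the moment of the call.
A pose or a line that the arm cannot do raises MotionError and nothing moves.
- sign_off(): hands the job in; it is judged then, once.
Trained networks look in the newest picture that a camera, given by its name, has taken for a name from the list of things; names that differ only in an ending like _2 or _b are one class to them, and where a whole thing is asked for, a point or a joint stands for the part that bears it (a point fixed in the world has none). Each returns a list of dicts, best first, with "confidence" (0 to 1); they miss things now and then, are a little off and sometimes report something else, mostly with a low value. They report only what shows in the picture. A call takes as long as a camera call. They do not tell look-alikes from the thing itself.
- look_for(camera, name): "at" ([column, row] in pixels, amid what is visible of it).
- tip_of(camera, name): "at" ([column, row] in pixels: a listed point, or the origin of a listed thing).
Readings, each from a call of its own:
- read_time_s(): time.
- read_qpos(): joint angles.
- read_joint_vel(): joint speeds.
- read_effort(): joint torques, N m.
- read_eef_pos(): TCP position.
- read_tcp_rot(): TCP orientation.
- read_ft_force(): force on the tool from outside, world axes, zero at the start.
- read_ft_torque(): the same for the moment, N m.
- read_finger_gap(): finger opening in m.
- read_grasp_force(): force on a finger pad.
Only numpy, scipy, OpenCV 4.12 (cv2) and the standard library are available. Lean on these libraries where they do the work, as an engineer would, in place of code of your own. Each camera call takes 0.05 s, during which the arm holds its last target. There are 200 camera calls.

## Task

Pull the tray with the open green tin all the way out from under the shelf. Pick up the nested lids together by the orange knob, lower them as they are onto the tin until the white sifter lid is fully seated with the green cap still over it, and only then let go of the knob. Then take the green dust cap alone straight up by its sides, leaving the sifter lid seated, and finish while holding the cap still and level about 10 cm above where it sat; leave the mug, bowl and salt jar where they are.

Things in the scene. Friction and masses are not known exactly. Their poses are not given: they have to be found in the camera images.
- rack: Dark wood rack fixed on the counter, left or right, turned up to 0.25 rad. Origin on the counter under the tin's axis when the tray is fully out; x points to the rear, the tray comes out to -x. In mm: base x -115 to 205, y -74 to 74; over its rear a shelf, x 100 to 205, y -70 to 70, z 132 to 146, jars on its rear up to z 184; 10 mm posts at x 108 and 197, y -61 and 61.
- slide (a joint): How far the tray is out (m): 0 = fully in, 0.13 = fully out against its stop. It stays where it is left; sliding it takes about 2 to 4 N. The green tin, 55 mm across and 80 mm tall, open on top, is fixed on the tray.
- slide_handle (a point): Centre of the top of the tray's pull: an upright steel post, 18 mm across, standing up 72 mm from the tray (its top is 90 mm above the counter), 95 mm in front (rack -x) of the tin's axis. It moves with the tray.
- tin_rim (a point): Centre of the tin's mouth at rim height (98 mm above the counter); mouth 47 mm wide inside, 55 mm outside. It moves with the tray and its x axis is the rack's.
- inner_lid: White sifter lid: drum 52 mm across, 18 tall; plug below it 42 mm across, 10 deep, chamfered; orange knob 20 mm across on its axis, top 51 mm above the origin and 30 mm out of the cap. Origin: centre of the drum's underside, which lies on the rim when seated (it then meets tin_rim); z up. 0.12 kg. Starts parked in the cork ring with the cap over it.
- cap: Green dust cap loose over the sifter lid: 62 mm across, 19 tall, wall 2.5 mm, a 28 mm hole in its 3 mm top for the knob. Origin: centre of its open lower edge, z up; nested, it lies 2 mm above the sifter lid's origin, with 2.5 mm sideways play. 0.06 kg. Lifting it by its sides leaves the sifter lid; lifting the knob brings both.
- stand: Cork ring fixed to the counter, 86 mm across, hole 47 mm, 16 mm tall; the lids are parked in it. Origin at the centre of its underside.
- mug: Blue mug, 76 mm across, 85 mm tall; leave it. Origin under its centre.
- bowl: Steel bowl, 120 mm across, 55 mm tall; leave it. Origin under its centre.
- salt: Small glass salt jar, 36 mm across, 45 mm tall; leave it. Origin under its centre.
Not all that is in view belongs to the job. There is more than one size of the cap; the one meant has the size given above.

How it is judged:
By the outcome, as a careful person would: the job done as asked, in the order asked, and still so for the second after the job is handed in, while the arm keeps its last pose, push and grip.
It also fails if it takes over 72 s, if anything falls off the work surface, if the arm or the gripper's body presses on something with over 40 N, if the wrist force passes 120 N, or if a joint passes its speed limit or range.

## Working session

There is one attempt and no reset: what is moved stays moved. The work goes in short steps, each a Python script; the robot and the scene stay as the last script left them, time stands still between calls to the robot, and variables do not carry over. Pictures are saved under pics/ and viewed, at most 10 in all, crops included, and the job is handed in when it is done.

```bash
ls; mkdir -p pics; cat > h.py <<'E'
from bench import *
import numpy as np, cv2
def save(cam,n,crop=None,scale=1):
    im=read_camera(cam)[:,:,::-1]
    if crop: x0,y0,x1,y1=crop; im=im[y0:y1,x0:x1]
    if scale!=1: im=cv2.resize(im,None,fx=scale,fy=scale,interpolation=cv2.INTER_CUBIC)
    cv2.imwrite('pics/'+n,im)
def ray(P,px,fish=False):
    K=np.array(P['K']);T=np.array(P['camera_from_world'])
    a=(px[0]-K[0,2])/K[0,0];b=(px[1]-K[1,2])/K[1,1]
    if fish:
        r=np.hypot(a,b);s=np.sin(r)/r if r>1e-9 else 1;d=np.array([a*s,b*s,np.cos(r)])
    else: d=np.array([a,b,1.])
    R=T[:3,:3];d=R.T@d
    return -R.T@T[:3,3],d/np.linalg.norm(d)
def tri(rays):
    A=np.zeros((3,3));b=np.zeros(3)
    for c,d in rays:
        M=np.eye(3)-np.outer(d,d);A+=M;b+=M@c
    p=np.linalg.solve(A,b)
    return p,max(np.linalg.norm((np.eye(3)-np.outer(d,d))@(p-c)) for c,d in rays)
def atz(r,z):
    c,d=r;return c+d*(z-c[2])/d[2]
def proj(P,p,fish=False):
    K=np.array(P['K']);T=np.array(P['camera_from_world'])
    q=T[:3,:3]@np.array(p)+T[:3,3]
    if fish:
        n=np.hypot(q[0],q[1]);t=np.arctan2(n,q[2]);q=np.array([q[0]/n*t,q[1]/n*t,1])
    return (K@(q/q[2]))[:2]
E
python3 - <<'E'
from h import *
print(read_time_s(),read_tcp_rot())
for c in ('scene','top'):
    save(c,c+'0.png')
    P=camera_params(c);T=np.array(P['camera_from_world']);print(c,-T[:3,:3].T@T[:3,3],T[2,:3],P['K'])
    for n in ('inner_lid','cap','stand','tin_rim','slide_handle','rack','mug','bowl','salt'):
        print(n,[(np.round(d['at']).tolist(),round(d['confidence'],2)) for d in tip_of(c,n)[:4]])
E
```

```text
pics
0.0 [ 1.79394779e-01  9.83776258e-01 -1.32589139e-03 -1.72386372e-04]
scene [1.39001889 0.29559047 0.8486038 ] [-0.71539869 -0.26824711 -0.645173  ] [[475.4395792    0.         316.45026826]
 [  0.         475.4395792  201.47815618]
 [  0.           0.           1.        ]]
inner_lid [([330.0, 210.0], 0.7), ([400.0, 248.0], 0.68)]
cap [([403.0, 250.0], 0.94), ([379.0, 293.0], 0.7), ([406.0, 218.0], 0.67)]
stand [([406.0, 256.0], 0.9), ([330.0, 211.0], 0.28)]
tin_rim []
slide_handle [([244.0, 191.0], 0.8)]
rack [([250.0, 214.0], 0.86)]
mug [([495.0, 267.0], 0.61)]
bowl [([184.0, 186.0], 0.9)]
salt [([334.0, 211.0], 0.74), ([251.0, 212.0], 0.25)]
top [0.26242008 0.01197465 1.4362878 ] [ 0.22700971 -0.01207352 -0.97381765] [[503.0798049    0.         311.18152801]
 [  0.         503.0798049  197.18849133]
 [  0.           0.           1.        ]]
inner_lid [([238.0, 212.0], 0.63)]
cap [([241.0, 164.0], 0.94), ([244.0, 260.0], 0.84), ([238.0, 211.0], 0.73), ([462.0, 221.0], 0.24)]
stand [([238.0, 212.0], 0.71), ([381.0, 207.0], 0.44)]
tin_rim [([382.0, 160.0], 0.72)]
slide_handle [([391.0, 196.0], 0.63)]
rack [([383.0, 210.0], 0.89)]
mug [([167.0, 225.0], 0.67)]
bowl [([461.0, 221.0], 0.75)]
salt [([311.0, 237.0], 0.58), ([384.0, 206.0], 0.17)]
```

View pics/scene0.png

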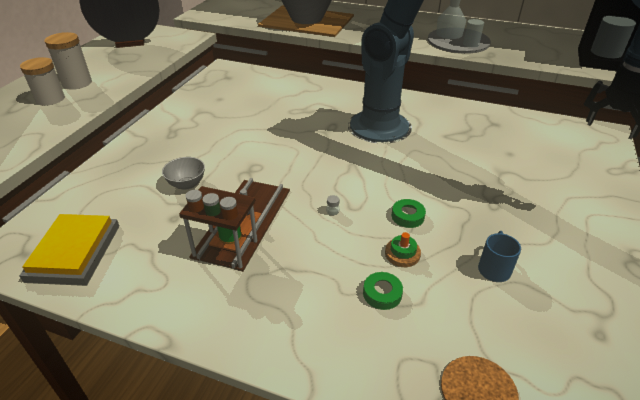

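View pics/top0.png

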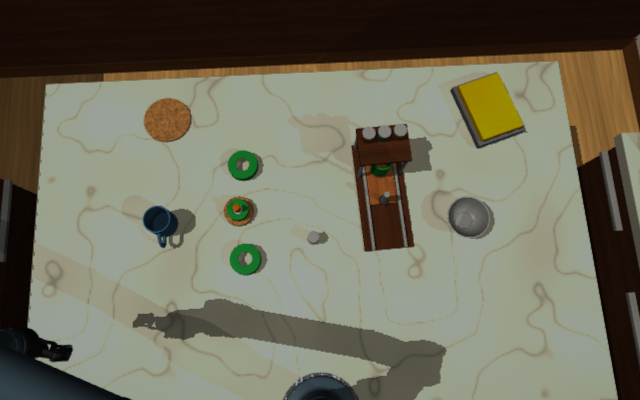

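The nested set sits at top (238,211) / scene (403,248): orange knob poking through a green cap in the cork ring. Loose green caps at top (241,164) and (244,260) are look-alikes, wider and without a knob. I'll confirm with the crop, then triangulate.

```bash
python3 - <<'E'
from h import *
im=cv2.imread('pics/top0.png');im2=cv2.imread('pics/scene0.png')
a=cv2.resize(im[130:290,180:340],(400,400),interpolation=cv2.INTER_CUBIC);b=cv2.resize(im2[185:315,345:475],(400,400),interpolation=cv2.INTER_CUBIC)
cv2.imwrite('pics/crop.png',np.hstack([a,b]))
P,S=camera_params('top'),camera_params('scene')
print('lid',tri([ray(P,(238,212)),ray(S,(402,250))]))
for n,a,b in (('capA',(241,164),(379,293)),('capB',(244,260),(406,218)),('handle',(391,196),(244,191)),('rack',(383,210),(250,214)),('bowl',(461,221),(184,186)),('salt',(311,237),(334,211)),('mug',(167,225),(495,267))):
    print(n,tri([ray(P,a),ray(S,b)]))
for q in ((238,211),(241,164),(244,260)): print(atz(ray(P,q),.025))
print('tinrim',atz(ray(P,(382,160)),.098),'handle',atz(ray(P,(391,196)),.09))
# rack edges base front corners top view
print('base front',atz(ray(P,(365,250)),.01),atz(ray(P,(413,247)),.01),'shelf rear',atz(ray(P,(356,129)),.146),atz(ray(P,(409,126)),.146))
print(read_eef_pos())
T=np.array(camera_params('wrist')['camera_from_world']);print('wristcam',-T[:3,:3].T@T[:3,3],T[:3,:3],camera_params('wrist')['K'])
E
```

```text
lid (array([0.56124861, 0.20716349, 0.01187048]), np.float64(0.00039750129021273213))
capA (array([0.70671568, 0.19210742, 0.01035402]), np.float64(0.004406248009214419))
capB (array([ 0.42437202,  0.19199378, -0.00429483]), np.float64(0.0030996713956004964))
handle (array([ 0.56743787, -0.21869933,  0.08326726]), np.float64(0.006916763880886559))
rack (array([ 0.55004462, -0.21346616, -0.01010228]), np.float64(0.0011507561648291334))
bowl (array([ 0.50775589, -0.44239499, -0.00855681]), np.float64(0.003618947583305529))
salt (array([0.47819919, 0.0021651 , 0.00730306]), np.float64(0.0015705514658388314))
mug (array([0.53439884, 0.41905034, 0.00464479]), np.float64(0.0051562836477855945))
[0.56134397 0.20570361 0.025     ]
[0.70125577 0.19453301 0.025     ]
[0.42051298 0.19133292 0.025     ]
tinrim [ 0.67057459 -0.20657039  0.098     ] handle [ 0.56863177 -0.22410066  0.09      ]
base front [ 0.43333047 -0.15073164  0.01      ] [ 0.43502416 -0.28781372  0.01      ] shelf rear [ 0.74732347 -0.13533079  0.146     ] [ 0.74876329 -0.28014732  0.146     ]
[0.22944223 0.6081378  0.25028037]
wristcam [0.15437311 0.6371457  0.37153947] [[ 3.53401986e-01  9.35471546e-01  1.54689158e-04]
 [ 8.88482846e-01 -3.35702358e-01  3.12893207e-01]
 [ 2.92754622e-01 -1.10439642e-01 -9.49788301e-01]] [[309.70691629   0.         319.47173097]
 [  0.         309.70691629 200.36370523]
 [  0.           0.           1.        ]]
```

View pics/crop.png

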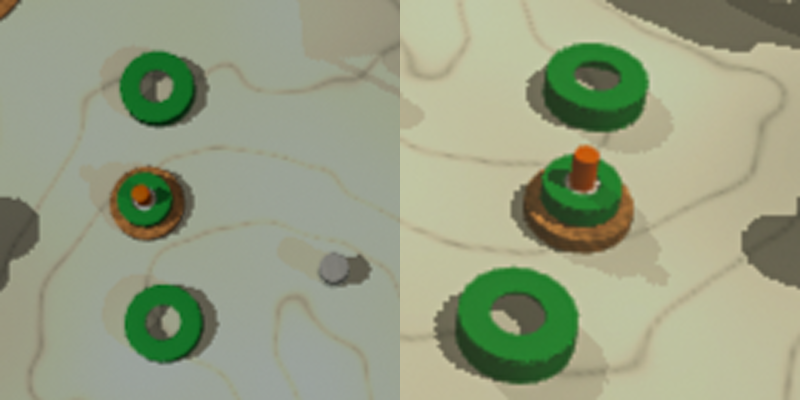

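The crop confirms it: the middle object in the cork ring, at crop (142,195), has the orange knob and the smaller cap. The outer two are about 80 mm rings with no knob. Next I'll take wrist views of both sites.

```bash
cat >> h.py <<'E'
def Q(psi): return [-np.sin(psi/2),np.cos(psi/2),0,0]
def wlook(names,out,near=None):
    "wrist picture at present pose; rays by name to out"
    P=camera_params('wrist'); im=read_camera('wrist')
    for n,f in names:
        for d in (tip_of if f=='t' else look_for)('wrist',n)[:3]:
            out.setdefault((n,f),[]).append((ray(P,d['at'],True),np.round(d['at']).tolist(),round(d['confidence'],2)))
    return P,im
E
python3 - <<'E'
from h import *
q=Q(.037)
L={};R={}
for p in ([.60,.19,.24],[.53,.24,.24],[.53,.17,.22]):
    move_ptp(p,q); wlook([('inner_lid','t'),('cap','t'),('stand','t')],L)
for i,p in enumerate(([.50,-.20,.25],[.46,-.25,.25],[.56,-.22,.3])):
    move_ptp(p,q); P,im=wlook([('slide_handle','t'),('tin_rim','t'),('rack','t')],R); cv2.imwrite(f'pics/w{i}.png',im[:,:,::-1])
    print(i,P['camera_from_world'].tolist() if hasattr(P['camera_from_world'],'tolist') else P['camera_from_world'])
for D,zs in ((L,dict(inner_lid=.016,cap=.018,stand=0)),(R,dict(slide_handle=.09,tin_rim=.098,rack=0))):
    for (n,f),v in D.items():
        for r,a,c in v: print(n,a,c,np.round(atz(r,zs[n]),4))
print(read_time_s())
import pickle;pickle.dump((L,R),open('m.pkl','wb'))
E
```

```text
0 [[-0.0397722541879229, 0.9992084620014784, 0.0007856598840305397, 0.2168641851497304], [0.9490339371134604, 0.037529066896605894, 0.3129315505742373, -0.507824499348599], [0.31265436827867543, 0.01319161106583303, -0.9497753562783952, 0.22351903110869334], [0.0, 0.0, 0.0, 1.0]]
1 [[-0.03263101110496371, 0.9994674581260279, 0.00013138252104387936, 0.2656439975459988], [0.9491676386915441, 0.0309476256198275, 0.3132459706512057, -0.46784755228235697], [0.3130750880779062, 0.010346236784169169, -0.9496720194937933, 0.23674681801195588], [0.0, 0.0, 0.0, 1.0]]
2 [[-0.040418832337757234, 0.9991825127631896, -0.0007900510697733054, 0.24043232315527224], [0.9491578572997474, 0.03864226946251919, 0.3124198088101016, -0.5799213603732583], [0.3121949389701995, 0.011877760690746223, -0.9499438082762414, 0.2524292717621296], [0.0, 0.0, 0.0, 1.0]]
inner_lid [336.0, 140.0] 0.9 [0.5612 0.2098 0.016 ]
inner_lid [289.0, 202.0] 0.94 [0.5652 0.2084 0.016 ]
inner_lid [43.0, 177.0] 0.62 [ 0.5413 -0.1938  0.016 ]
inner_lid [13.0, 213.0] 0.22 [ 0.6088 -0.3199  0.016 ]
inner_lid [356.0, 207.0] 0.63 [0.5635
[... 185 characters left out ...]
1 0.1961 0.018 ]
cap [278.0, 81.0] 0.81 [0.4267 0.193  0.018 ]
cap [286.0, 201.0] 0.74 [0.5643 0.2053 0.018 ]
cap [355.0, 209.0] 0.81 [0.565  0.2077 0.018 ]
cap [333.0, 299.0] 0.59 [0.6889 0.1882 0.018 ]
slide_handle [306.0, 259.0] 0.65 [ 0.577  -0.2082  0.09  ]
slide_handle [353.0, 291.0] 0.97 [ 0.5755 -0.2106  0.09  ]
slide_handle [328.0, 184.0] 0.74 [ 0.5713 -0.2077  0.09  ]
tin_rim [306.0, 328.0] 0.58 [ 0.6653 -0.2064  0.098 ]
tin_rim [348.0, 357.0] 0.97 [ 0.6731 -0.2078  0.098 ]
tin_rim [327.0, 267.0] 0.68 [ 0.6717 -0.2038  0.098 ]
rack [309.0, 201.0] 0.8 [ 0.5439 -0.2087  0.    ]
rack [348.0, 235.0] 0.57 [ 0.5484 -0.2104  0.    ]
rack [325.0, 152.0] 0.6 [ 0.5494 -0.211   0.    ]
7.3333
```

View pics/w0.png

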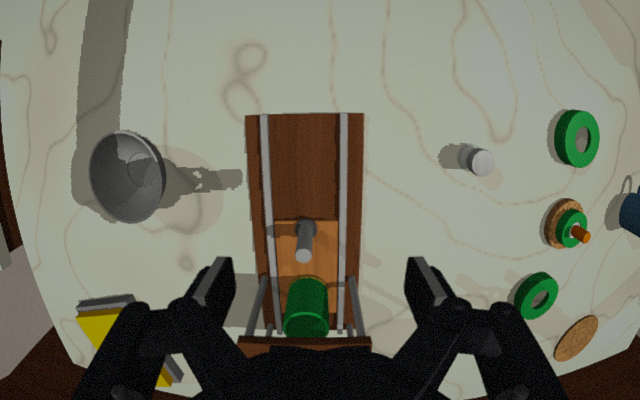

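w0 shows the handle top at (303,255), the tin mouth at about (306,325), and the base front corners at (246,116) and (364,113). I'll get the yaw from the rack's brown edges in rectified views.

```bash
cat > rect.py <<'E'
from h import *
def rectify(im,P,z,x0,x1,y0,y1,s=1000,fish=True):
    xs=np.arange(x0,x1,1/s);ys=np.arange(y1,y0,-1/s)
    X,Y=np.meshgrid(xs,ys,indexing='ij')
    T=np.array(P['camera_from_world']);K=np.array(P['K'])
    q=np.stack([X,Y,np.full_like(X,z)],-1)@T[:3,:3].T+T[:3,3]
    n=np.hypot(q[...,0],q[...,1]);t=np.arctan2(n,q[...,2])/n if fish else 1/q[...,2]
    return cv2.remap(im,(K[0,0]*q[...,0]*t+K[0,2]).astype(np.float32),(K[1,1]*q[...,1]*t+K[1,2]).astype(np.float32),cv2.INTER_LINEAR),xs,ys
E
python3 - <<'E'
from rect import *
for i,T in enumerate(([[-0.0397722541879229, 0.9992084620014784, 0.0007856598840305397, 0.2168641851497304], [0.9490339371134604, 0.037529066896605894, 0.3129315505742373, -0.507824499348599], [0.31265436827867543, 0.01319161106583303, -0.9497753562783952, 0.22351903110869334]],
 [[-0.03263101110496371, 0.9994674581260279, 0.00013138252104387936, 0.2656439975459988], [0.9491676386915441, 0.0309476256198275, 0.3132459706512057, -0.46784755228235697], [0.3130750880779062, 0.010346236784169169, -0.9496720194937933, 0.23674681801195588]],
 [[-0.040418832337757234, 0.9991825127631896, -0.0007900510697733054, 0.24043232315527224], [0.9491578572997474, 0.03864226946251919, 0.3124198088101016, -0.5799213603732583], [0.3121949389701995, 0.011877760690746223, -0.9499438082762414, 0.2524292717621296]])):
    P=dict(camera_params('wrist'));P['camera_from_world']=T
    for z in (.006,.012):
        r,xs,ys=rectify(cv2.imread(f'pics/w{i}.png'),P,z,.40,.62,-.33,-.10)
        if i==0 and z==.012: cv2.imwrite('pics/rect0.png',cv2.resize(r,None,fx=2,fy=2))
        m=(r.astype(int).max(2)<110)&(r[...,2].astype(int)>r[...,0]+15)
        L=[];R=[]
        for k in range(50,140,3):
            j=np.where(m[k])[0]
            if len(j)>30: L.append((xs[k],ys[j[0]]));R.append((xs[k],ys[j[-1]]))
        L=np.array(L);R=np.array(R)
        def fit(a):
            p=np.polyfit(a[:,0],a[:,1],1)
            for _ in range(3):
                e=abs(np.polyval(p,a[:,0])-a[:,1]);g=e<max(2*np.median(e),.001);p=np.polyfit(a[g,0],a[g,1],1)
            return p
        pl,pr=fit(L),fit(R)
        c=np.array([xs[np.where(m[:,k])[0][0]] for k in range(90,140) if m[:,k].any()])
        ycols=ys[[k for k in range(90,140) if m[:,k].any()]]
        print(i,z,'slopes',pl[0].round(4),pr[0].round(4),'mid y at x=.5',(np.polyval(pl,.5)+np.polyval(pr,.5))/2,'width',np.polyval(pl,.5)-np.polyval(pr,.5),'front x',np.median(c),np.polyfit(ycols,c,1)[0].round(4))
E
```

```text
0 0.006 slopes 0.0472 0.0422 mid y at x=.5 -0.21584273841746565 width 0.14016526919681482 front x 0.43500000000000005 -0.0556
0 0.012 slopes 0.0479 0.0549 mid y at x=.5 -0.21542612205454303 width 0.13760834347875597 front x 0.43500000000000005 -0.0521
1 0.006 slopes 0.0475 0.0569 mid y at x=.5 -0.21592566139835243 width 0.14066926866248158 front x 0.43400000000000005 -0.0473
1 0.012 slopes 0.0486 0.051 mid y at x=.5 -0.21650664608469833 width 0.1383123652135196 front x 0.43300000000000005 -0.0457
2 0.006 slopes 0.0485 0.049 mid y at x=.5 -0.2162330737856879 width 0.13949662588060818 front x 0.43500000000000005 -0.0467
2 0.012 slopes 0.0469 0.049 mid y at x=.5 -0.21627170930663708 width 0.13741935483870982 front x 0.43600000000000005 -0.0446
```

View pics/rect0.png

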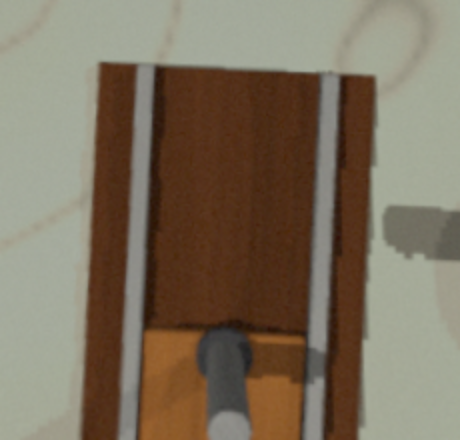

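```bash
python3 - <<'E'
from h import *
psi=.049;q=Q(psi);d=np.array([-np.cos(psi),-np.sin(psi),0])
h=np.array([.576,-.2123,.072])
move_ptp(h+[0,0,.09],q); movel(h,q,speed=.12)
print('down',read_ft_force(),read_eef_pos())
move_gripper(.0,40); print('grip',read_finger_gap(),read_grasp_force(),read_ft_force())
movel(h+d*.108,q,speed=.08); print(read_ft_force(),read_eef_pos())
for s in np.arange(.111,.15,.003):
    movel(h+d*s,q,speed=.03);f=read_ft_force();print(round(s,3),f.round(1) if hasattr(f,'round') else f,read_eef_pos(),read_finger_gap())
    if np.dot(f,-d)>12: break
print(read_time_s())
E
```

```text
down [-0.27079998  0.36527345 -0.62105115] [ 0.5768291  -0.21277032  0.07293699]
grip 0.01718610461311515 38.91742765903473 [-0.43293581  1.28567686  2.26486228]
[-0.76732446  1.56057004  8.31450828] [ 0.46780064 -0.21761475  0.07218997]
0.111 [0.3 0.9 6.4] [ 0.46526146 -0.21773192  0.07219423] 0.017091409325989394
0.114 [0.7 1.3 6.6] [ 0.4621184  -0.21787869  0.07221737] 0.017182799736694728
0.117 [0.7 1.9 5.8] [ 0.45882449 -0.21805509  0.07220346] 0.017256275048575027
0.12 [0.3 1.9 6.9] [ 0.45559181 -0.21820961  0.07218851] 0.017066909667893537
0.123 [5.5 1.1 0.4] [ 0.45506324 -0.21826308  0.07225446] 0.01692082619291612
0.126 [12.7 -0.7 -7.8] [ 0.45500294 -0.21827164  0.07232227] 0.016703937142731114
12.475
```

```bash
python3 - <<'E'
from h import *
import pickle
q=Q(.049);D=[]
move_gripper(.085); p=np.array(read_eef_pos()); movel([p[0],p[1],.17],q,speed=.2)
def shoot(c,off,tag,names):
    move_ptp(np.array(c)+off,q);pause(.2)
    o={};P,im=wlook([(n,'t') for n in names],o)
    cv2.imwrite(f'pics/{tag}.png',im[:,:,::-1]);D.append((tag,P,np.array(read_eef_pos()),o))
offs=np.array([[0,0,.152],[-.05,.04,.152],[.05,-.03,.152]])
for i,o in enumerate(offs): shoot([.550,-.2136,.098],o,f't{i}',['tin_rim','slide_handle'])
for i,o in enumerate(offs): shoot([.564,.2075,.067],o,f'k{i}',['inner_lid','cap'])
pickle.dump(D,open('d.pkl','wb'))
rs={}
for tag,P,e,o in D:
    print(tag,e.round(4))
    for (n,_),v in o.items():
        print('  ',n,[(a,c) for r,a,c in v]); rs.setdefault(n,[]).append(v[0][0])
for n in ('tin_rim','slide_handle'): print(n,tri(rs[n]),[atz(r,{'tin_rim':.098,'slide_handle':.09}[n]).round(4) for r in rs[n]])
ims=[cv2.imread(f'pics/{t}0.png')[100:300,200:440] for t in 'tk']
cv2.imwrite('pics/tk.png',cv2.resize(np.hstack(ims),(800,333),interpolation=cv2.INTER_CUBIC))
print(read_time_s())
E
```

```text
t0 [ 0.5488 -0.2138  0.2492]
   tin_rim [([321.0, 191.0], 0.82)]
   slide_handle [([321.0, 90.0], 0.91)]
t1 [ 0.5005 -0.1743  0.2501]
   tin_rim [([278.0, 236.0], 0.73)]
   slide_handle [([275.0, 137.0], 0.91), ([132.0, 170.0], 0.49)]
t2 [ 0.5996 -0.243   0.2504]
   tin_rim [([356.0, 138.0], 0.69)]
   slide_handle [([358.0, 36.0], 0.68)]
k0 [0.5643 0.2069 0.2191]
   inner_lid [([322.0, 176.0], 0.57)]
   cap [([306.0, 277.0], 0.9), ([322.0, 177.0], 0.82), ([310.0, 49.0], 0.82)]
k1 [0.5148 0.2465 0.2191]
   cap [([284.0, 221.0], 0.56), ([273.0, 303.0], 0.56)]
k2 [0.6133 0.1789 0.219 ]
   inner_lid [([347.0, 135.0], 0.76)]
   cap [([326.0, 242.0], 0.95), ([339.0, 11.0], 0.88), ([349.0, 135.0], 0.7)]
tin_rim (array([ 0.54817874, -0.21204617,  0.09883302]), np.float64(0.0016690250807826045)) [array([ 0.5467, -0.212 ,  0.098 ]), array([ 0.5497, -0.212 ,  0.098 ]), array([ 0.549 , -0.2121,  0.098 ])]
slide_handle (array([ 0.45525779, -0.21586175,  0.09005282]), np.float64(0.001507881637641836)) [array([ 0.4559, -0.2157,  0.09  ]), array([ 0.4542, -0.2169,  0.09  ]), array([ 0.4557, -0.2149,  0.09  ])]
19.9667
```

View pics/tk.png

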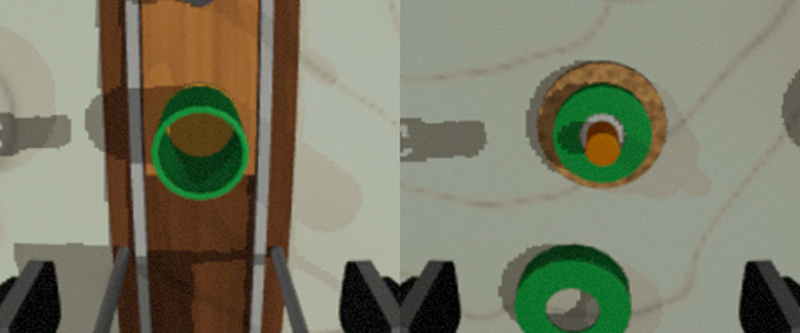

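Left half (t0): the rim circle is centred at about px (320.2,191.5). Right half (k0): the knob top is at about px (321.5,190.3). I'll refine both by colour in all three views.

```bash
python3 - <<'E'
from h import *
import pickle
D=pickle.load(open('d.pkl','rb'));R={'t':[],'k':[]}
guess={'t':(.548,-.2125,.098),'k':(.5615,.209,.067)}
for tag,P,e,o in D:
    im=cv2.imread(f'pics/{tag}.png').astype(int);b,g,r=im[...,0],im[...,1],im[...,2]
    if tag[0]=='k': m=(r>175)&(g>80)&(b<60)&(r>g+50)
    else: m=(g>125)&(r<90)&(g>b+50)
    u,v=proj(P,guess[tag[0]],True);yy,xx=np.mgrid[:400,:640];m&=np.hypot(xx-u,yy-v)<45
    cs,_=cv2.findContours(m.astype(np.uint8),cv2.RETR_EXTERNAL,cv2.CHAIN_APPROX_NONE)
    c=max(cs,key=cv2.contourArea);(cx,cy),ax,an=cv2.fitEllipse(cv2.convexHull(c))
    ry=ray(P,(cx,cy),True);R[tag[0]].append(ry)
    print(tag,(round(u),round(v)),round(cx,1),round(cy,1),np.round(ax,1),atz(ry,guess[tag[0]][2]).round(4))
for k in R: print(k,tri(R[k]))
E
```

```text
t0 (320, 192) 319.8 191.5 [54.9 57.5] [ 0.5474 -0.2128  0.098 ]
t1 (278, 235) 279.3 230.7 [41.7 50.4] [ 0.5437 -0.2109  0.098 ]
t2 (356, 136) 354.6 136.7 [58.5 58.8] [ 0.5483 -0.2133  0.098 ]Traceback (most recent call last):
  File "<stdin>", line 11, in <module>
ValueError: max() iterable argument is empty
```

```bash
python3 - <<'E'
from h import *
import pickle
D=pickle.load(open('d.pkl','rb'));R=[]
for tag,P,e,o in D[3:]:
    im=cv2.imread(f'pics/{tag}.png').astype(int);b,g,r=im[...,0],im[...,1],im[...,2]
    u,v=proj(P,(.5615,.209,.067),True);print(tag,u,v,im[int(v),int(u)])
    yy,xx=np.mgrid[:400,:640];near=np.hypot(xx-u,yy-v)<30
    o=near&(r>g+40)&(b<50);t=r[o].max()
    m=o&(r>.85*np.percentile(r[o],90))
    cs,_=cv2.findContours(m.astype(np.uint8),cv2.RETR_EXTERNAL,cv2.CHAIN_APPROX_NONE)
    c=max(cs,key=cv2.contourArea);(cx,cy),ax,an=cv2.fitEllipse(c)
    ry=ray(P,(cx,cy),True);R.append(ry);print(round(cx,1),round(cy,1),np.round(ax,1),atz(ry,.067).round(4))
print(tri(R))
E
```

```text
k0 322.3723925767297 186.9402481414892 [  0  82 148]
321.1 189.1 [17.8 18.8] [0.5636 0.208  0.067 ]
k1 278.58501655409316 234.08432171458918 [  0  84 154]
278.2 235.5 [15.5 17.4] [0.5631 0.2087 0.067 ]
k2 354.9553380747716 136.4686863787295 [  0  89 148]
353.3 139.5 [19.3 19.4] [0.5643 0.2078 0.067 ]
(array([0.56471353, 0.20813837, 0.06337163]), np.float64(0.00013591100219580968))
```

```bash
python3 - <<'E'
from h import *
q=Q(.049);k=np.array([.5643,.2079,.061])
move_gripper(.055)
move_ptp(k+[0,0,.09],q); movel(k,q,speed=.1); print(read_ft_force(),read_eef_pos())
move_gripper(0,60); pause(.2); print('grip',read_finger_gap(),read_grasp_force(),read_ft_force(),read_eef_pos())
movel(k+[0,0,.03],q,speed=.06); print('lift',read_finger_gap(),read_ft_force())
movel(k+[0,0,.14],q,speed=.15); print(read_finger_gap(),read_ft_force(),read_ft_torque(),read_eef_pos())
save('scene','lift.png',(340,150,480,290),4)
print(read_time_s())
E
```

```text
[ 0.00875287 -0.35192832  0.35588455] [0.56506744 0.20802126 0.06169487]
grip 0.018237199377227054 58.63851249217987 [-1.20370196 -0.2507234   5.86242519] [0.56488536 0.2081237  0.06181222]
lift 0.018016451743325917 [-0.07647797  0.01455241 -1.05373802]
0.018396178833568158 [ 0.13879643 -0.16982346 -1.99910241] [-0.00983573  0.01032261 -0.01798249] [0.56333278 0.20773946 0.19989178]
24.0833
```

View pics/lift.png

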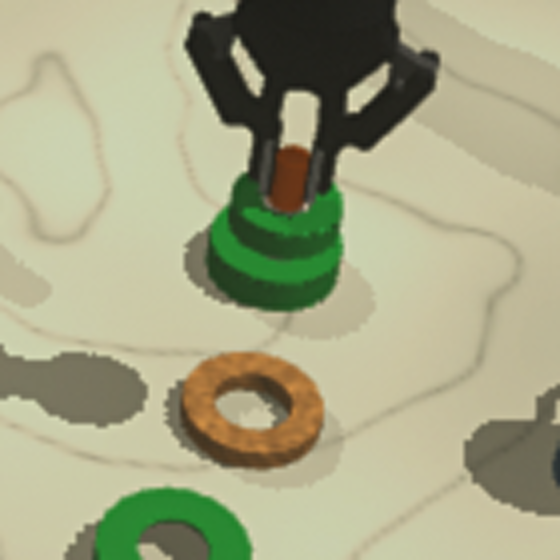

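The lift picture shows both lids hanging from the knob with the cork ring at (250,410) empty; the force change of about 2 N agrees. Now the lowering.

```bash
python3 - <<'E'
from h import *
q=Q(.049);t=np.array([.5485,-.2133,0])
movel(t+[0,0,.21],q,speed=.2); pause(.2)
movel(t+[0,0,.160],q,speed=.08);print(read_ft_force(),read_eef_pos(),read_finger_gap())
for z in np.arange(.158,.136,-.002):
    movel(t+[0,0,z],q,speed=.03);f=np.array(read_ft_force());print(round(z,3),f.round(1),np.array(read_eef_pos()).round(4),np.array(read_ft_torque()).round(2))
    if f[2]>10 or np.hypot(f[0],f[1])>8: break
print(read_time_s())
save('scene','seat.png',(170,130,310,270),4)
E
```

```text
[-0.06081734  0.00408154 -1.84093042] [ 0.54866995 -0.21362798  0.16007184] 0.018261708169964204
0.158 [ 0.3 -0.2 -2.5] [ 0.5488 -0.2134  0.1584] [-0.01 -0.01 -0.  ]
0.156 [ 0.2 -0.9 -2.3] [ 0.5484 -0.2132  0.1559] [0.03 0.06 0.01]
0.154 [-0.3 -0.3 -1.1] [ 0.5483 -0.2132  0.1538] [-0.02  0.04  0.03]
0.152 [ 0.1 -0.4 -1.7] [ 0.5484 -0.2132  0.1518] [-0.01  0.   -0.01]
0.15 [-0.5  0.4 -2.6] [ 0.5483 -0.2132  0.1498] [-0.04 -0.01  0.03]
0.148 [-0.9 -0.3 -1. ] [ 0.5484 -0.2132  0.1478] [-0.07  0.02 -0.02]
0.146 [-0.9 -0.9 -1.2] [ 0.5484 -0.2132  0.1458] [ 0.04 -0.    0.01]
0.144 [ 0.   0.9 -2.3] [ 0.5485 -0.2133  0.1439] [-0.09  0.01 -0.03]
0.142 [-0.6  1.3  6.3] [ 0.5498 -0.2133  0.1438] [ 0.4   0.31 -0.03]
0.14 [-1.7  2.7 12.7] [ 0.5516 -0.2133  0.1438] [ 0.64  0.34 -0.05]
29.8167
```

View pics/seat.png

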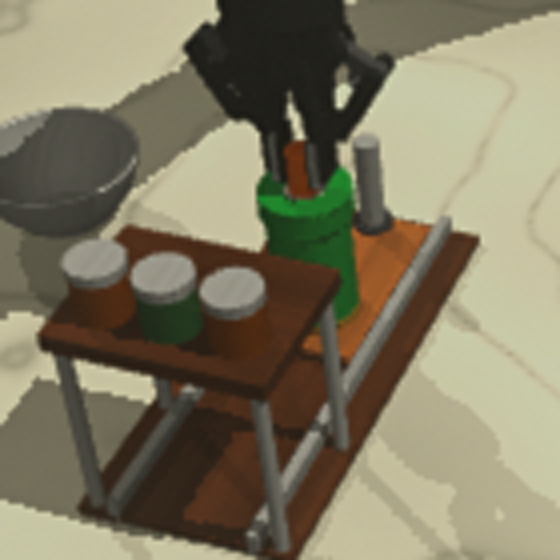

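Seated: contact came at TCP z 0.1438, which matches the drum's underside at rim height. The picture shows the cap over the tin at (305,195) with the knob through it. Now relax the press, release the knob, and check from above.

```bash
python3 - <<'E'
from h import *
q=Q(.049)
movel([.5485,-.2133,.1434],q,speed=.03);pause(.2);print(np.array(read_ft_force()).round(1),np.array(read_eef_pos()).round(4))
move_gripper(.06);pause(.2);print(np.array(read_ft_force()).round(1))
movel([.5485,-.2133,.20],q,speed=.12)
move_ptp([.550,-.2136,.250],q);pause(.2);print(read_eef_pos())
o={};P,im=wlook([(n,'t') for n in ('slide_handle','cap','inner_lid')],o)
for (n,_),v in o.items(): print(n,[(a,c,atz(r,dict(slide_handle=.09,cap=.1,inner_lid=.098)[n]).round(4)) for r,a,c in v])
cv2.imwrite('pics/v0.png',im[:,:,::-1])
a=cv2.imread('pics/t0.png')[60:300,200:440];b=cv2.imread('pics/v0.png')[60:300,200:440]
cv2.imwrite('pics/v.png',cv2.resize(np.hstack([a,b]),(800,400),interpolation=cv2.INTER_CUBIC))
print(read_time_s())
E
```

```text
[ 1.6 -0.7  3.3] [ 0.5494 -0.2135  0.1439]
[ 0.8  0.8 -0.2]
[ 0.54881766 -0.21289105  0.24810289]
slide_handle [([317.0, 90.0], 0.93, array([ 0.4572, -0.219 ,  0.09  ]))]
cap [([546.0, 272.0], 0.9, array([0.6385, 0.0812, 0.1   ])), ([582.0, 114.0], 0.81, array([0.4395, 0.0801, 0.1   ])), ([320.0, 191.0], 0.68, array([ 0.5482, -0.2117,  0.1   ]))]
inner_lid [([572.0, 197.0], 0.7, array([0.539 , 0.0902, 0.098 ])), ([319.0, 193.0], 0.59, array([ 0.5503, -0.2128,  0.098 ])), ([150.0, 136.0], 0.3, array([ 0.4995, -0.3795,  0.098 ]))]
32.35
```

View pics/v.png

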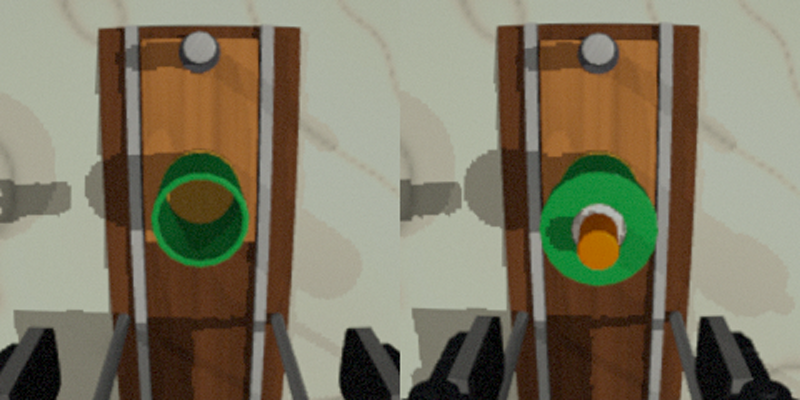

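The right half shows the lids well seated (cap centre (598,225), knob (598,250)). The tray edge looks about 2 mm further in than before: front gap 14 against 10 display px. I'll draw it back to the stop before taking the cap.

```bash
python3 - <<'E'
from h import *
psi=.049;q=Q(psi);d=np.array([-np.cos(psi),-np.sin(psi),0]);h=np.array([.4565,-.2182,.072])
move_ptp(h+[0,0,.1],q);movel(h,q,speed=.12);move_gripper(0,40);print(np.array(read_eef_pos()).round(4),np.array(read_ft_force()).round(1))
for s in np.arange(.002,.016,.002):
    movel(h+d*s,q,speed=.03);f=np.array(read_ft_force());print(round(s,3),f.round(1),np.array(read_eef_pos()).round(4))
    if f@-d>10: break
p=np.array(read_eef_pos());p[2]=.072;movel(p,q,speed=.03);print(np.array(read_ft_force()).round(1))
move_gripper(.085);movel(p+[0,0,.1],q,speed=.15)
move_ptp([.550,-.2136,.250],q);pause(.2)
o={};P,im=wlook([('slide_handle','t')],o);cv2.imwrite('pics/v1.png',im[:,:,::-1])
for (n,_),v in o.items(): print(n,[(a,c,atz(r,.09).round(4)) for r,a,c in v])
# rows along column 300: base front edge and orange tray front edge, for t0,v0,v1
for t in ('t0','v0','v1'):
    I=cv2.imread(f'pics/{t}.png')[60:110,296:304].astype(int).mean(1); print(t,I[8:36,2].round().astype(int).tolist())
print(read_time_s())
E
```

```text
[ 0.4569 -0.2182  0.0726] [-0.9  1.4  4.6]
0.002 [0.6 2.3 6.5] [ 0.4556 -0.2182  0.0726]
0.004 [4.2 1.6 3.8] [ 0.4544 -0.2183  0.0726]
0.006 [ 9.1  0.5 -0.9] [ 0.4544 -0.2183  0.0727]
0.008 [12.8  0.6 -6.1] [ 0.4543 -0.2183  0.0727]
[1.7 1.5 8.2]
slide_handle [([319.0, 90.0], 0.86, array([ 0.4563, -0.218 ,  0.09  ]))]
t0 [172, 172, 172, 172, 172, 173, 164, 113, 80, 84, 84, 86, 85, 83, 90, 141, 156, 122, 103, 102, 103, 103, 102, 104, 103, 102, 103, 103]
v0 [173, 173, 174, 173, 174, 163, 100, 83, 86, 84, 86, 86, 85, 84, 82, 89, 147, 123, 105, 103, 104, 103, 103, 103, 103, 104, 103, 104]
v1 [170, 171, 171, 171, 172, 172, 163, 100, 80, 83, 86, 85, 83, 82, 87, 123, 151, 122, 102, 100, 102, 102, 101, 102, 101, 102, 102, 102]
38.0333
```

```bash
python3 - <<'E'
from h import *
q=Q(.049);c=np.array([.5488,-.2133,.105])
movel(c+[0,0,.08],q,speed=.12);movel(c,q,speed=.06);print(np.array(read_ft_force()).round(1),np.array(read_eef_pos()).round(4))
move_gripper(0.03,30);pause(.2);f0=np.array(read_ft_force());print(read_finger_gap(),read_grasp_force(),f0.round(1),np.array(read_eef_pos()).round(4))
for z in (.004,.02,.05,.1):
    movel(c+[0,0,z],q,speed=.05);print(z,np.array(read_ft_force()).round(2),read_finger_gap(),read_grasp_force())
pause(.3);print(np.array(read_eef_pos()).round(4),np.array(read_ft_force()).round(2),np.array(read_ft_torque()).round(3),read_time_s())
save('scene','fin.png',(170,110,310,250),4)
E
```

```text
[-1.2  0.5 -0.9] [ 0.5492 -0.2135  0.1055]
0.06211086325042753 32.663742587319575 [-0.8  0.6  5.8] [ 0.5493 -0.2135  0.1057]
0.004 [ 0.56 -0.39 -1.12] 0.06186422298655452 32.77654880192131
0.02 [ 0.79  0.75 -0.5 ] 0.06185766173648019 32.776304193539545
0.05 [ 0.2   0.66 -0.79] 0.06190114969028634 32.77563055744395
0.1 [ 0.15  0.7  -0.36] 0.06172353465748291 32.77497438190039
[ 0.5487 -0.2133  0.2048] [0.05 0.56 0.28] [-0.084  0.022  0.003] 43.675
```

View pics/fin.png

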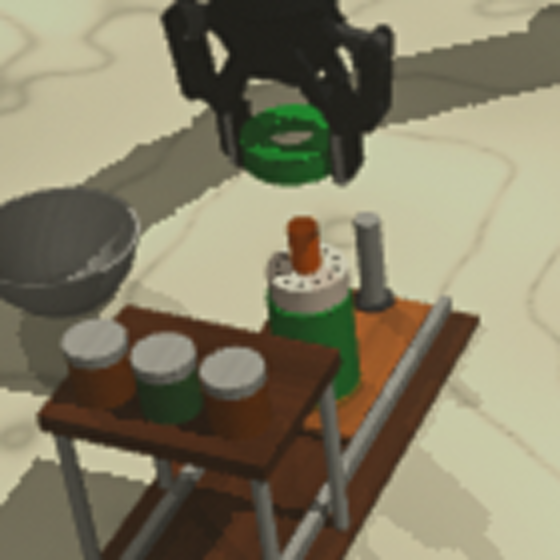

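The picture shows the cap held level at (288,145) and the white sifter lid seated flush on the tin at (310,280), with the tray still out. Handing in.

```bash
python3 -c "
from bench import *
print(read_joint_vel());print(sign_off())"
```

```text
[-0.00264165 -0.0009939   0.00081131 -0.00213271  0.00202246 -0.00051761
 -0.00074745]
the job is handed in; nothing more can be done
None
```

I handed the job in at about 44 s: the tray is out against its stop, the sifter lid is seated on the tin, and the green cap is held level about 10 cm above where it sat; seating the lids had nudged the tray in about 2 mm, so I drew it back to the stop before lifting the cap.

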